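# Lock the supply's hatch with the panel key

## Task

Take the T-handled panel key out of its holder and lock the hatch on top of the grey power supply with it: lower the key into the lock barrel, press lightly and turn it gently back and forth until it drops into the hidden slot, then turn it clockwise until the brass tongue is up against its stop under the keeper, without forcing it. Leave the key standing in the lock, let go of it, and do not disturb the other things on the bench.

Things in the scene. Friction and masses are not known exactly. Their poses are not given: they have to be found in the camera images.
- key: Loose steel panel key, 110 mm long, about 0.24 kg, standing blade-down in the holder. Origin: centre of the blade's foot; z up the shank, x along the blade's width and the handle bar. From the foot up: flat blade 26 (x) by 6 (y) by 22 mm tall; guide disc 28 mm diameter, 22 to 32 mm up; shank 12 mm diameter; T-handle bar. A half turn about z makes no difference.
- key_grip (a point): Middle of the key's handle bar, 100 mm above the foot. Bar 70 (key x) by 12 (key y) by 20 mm tall; grip it across the 12 mm, firmly (40 N or so) or it slips.
- holder: Fixed black key holder: a 90 x 90 x 12 mm foot with an upright cup on it, 32 mm bore, 48 mm outside, rim 48 mm above the bench. Origin: centre of its underside. The key's foot stands on the foot plate inside the cup, 12 mm above the bench; lift it at least 40 mm to clear.
- case: Fixed grey power supply case, 220 (x) by 260 (y) by 80 mm tall, origin at the centre of its underside. On its top, at (0, -60) mm in its frame, stands the steel lock barrel.
- lock_mouth (a point): Centre of the lock barrel's mouth (rim), 122 mm above the bench, 42 mm above the case's top; axes as the case's. Barrel 52 mm outside, 33 mm bore. 11 mm inside, a black dust shutter that offers no resistance hides the rotor. The key's foot, when fully home, stands 30 mm below the rim.
- rotor_face (a point): On the lock axis, the rotor's face, 20 mm below the rim. One straight slot, 10 mm wide, 10 mm deep, open at both ends, crosses it, unseen: anywhere within 0.45 rad either side of the case's x axis. The rotor is sprung: it yields downward at 3 N, 6 N at 6 mm, then rigid. When the blade, pressed 2 to 5 mm into it, comes within about 0.15 rad of the slot, the rotor pops up and the push vanishes.
- latch (a joint): Turn of the brass tongue at the barrel's foot (64 mm long from the axis), rad: 0 unlocked (along the case's +x), growing clockwise seen from above, stop at 0.6 under the dark keeper. Only the key in the slot turns it, against 0.08 N m friction, after up to 0.35 rad of play and wind-up. At the stop resistance climbs about 3 N m per rad; 0.2 N m is plenty, over 0.3 is forcing.
- bin: Bystander: open green parts tray 120 x 100 x 55 mm, loose on the bench, origin at the centre of its underside; it stands on the other side of the case from the holder.
- tape: Bystander: roll of copper-coloured tape, 90 mm diameter, 20 mm high, loose on the case's top, about 130 mm from the lock. Origin at the centre of its underside.
- meter: Bystander: blue handheld meter lying flat, 160 x 80 x 32 mm, loose, origin at the centre of its underside.
- driver: Bystander: red-handled screwdriver, about 200 mm long, lying on the bench beyond the case, loose; origin under its middle, x along it.

How it is judged (in metres and radians):
On the way, in this order (a step that is already met when the one before it is completed fails the run):
1. the key has been lifted out of its holder, upright (z of key in the frame of holder above 0.05 m and angle between key's own z axis and vertical below 0.4 rad), for 0.1 s.
2. the key's blade is inside the lock barrel with the tongue still unlocked (z of key in the frame of lock_mouth below -0.015 m and horizontal distance between key and lock_mouth below 0.008 m and value of joint latch below 0.15 rad), for 0.1 s.
At the end, for the whole second after the job is handed in: The tongue is turned to at least 0.52 of its 0.6 rad; the key stands at rest in the lock, its foot more than 25 mm below the rim (fully home is 30 mm), within 8 mm of the lock's axis and within 0.3 rad of upright; nothing is held (value of joint latch above 0.52 rad and z of key in the frame of lock_mouth below -0.025 m and horizontal distance between key and lock_mouth below 0.008 m and angle between key's own z axis and vertical below 0.3 rad and linear speed of key below 0.03 m/s); the robot touches nothing.
It fails at once if the key is forced in the lock (more than 35 N between key and lock) (contact force between key and case above 35 N).
It fails at once if a bystander is pushed more than 20 mm (distance of any of bin, tape, meter, driver from where it was at the start of the episode above 0.02 m).
It also fails if it takes over 72 s, if anything falls off the work surface, if the arm or the gripper's body presses on something with over 40 N, if the wrist force passes 120 N, or if a joint passes its speed limit or range.

## Robot

A 6-joint arm with a two-finger parallel gripper is mounted at the origin on the work surface. World frame = base frame: x ahead of the robot, y to its left, z up, the work surface at z = 0. Lengths are in m, angles in degrees, forces in N, time in s.
With the tool pointing down it reaches from about 0.4 to 0.825 m from the base axis. Payload 7 kg.
Tool frame: the origin (TCP) lies between the finger pads; the fingertips stand 25 mm ahead of it and the grasp point (between the pads) lies 6 mm ahead of it; z points along the fingers, y is the line along which they close (so a half turn about z gives the same grasp; the last joint's range is limited). The gripper opens to 88 mm and grips with 3 to 60 N. Pads are 19 mm wide; open, the fingers measure 130 mm over their backs; the gripper's body (78 mm by 193 mm) begins 47 mm behind the grasp point.
Start: joints at [-53.68, 20.546, 0.682, 0, -70.136, -16.507], TCP at [0.229, -0.635, 0.224] pointing down, gripper open.
Joint ranges: [-176.03, 176.03], [-82.01, 121.73], [-58.28, 71.71], [-173.87, 95.51], [-174.79, -0.11], [-173.66, 173.66]. Speed limits (degrees/s): [136.94, 136.94, 172.46, 180, 180, 180].

## Interface

Orientations are given as [roll, pitch, yaw] about the fixed x, y, z axes, in that order (R = Rz(yaw) Ry(pitch) Rx(roll)).
In Python, from plant import ctrl, optics, close_job gives the robot as it stands (ctrl), with the cameras (optics) and the job as plain functions.
- The arm moves only by the shell command python3 drive.py 'ROWS'. ROWS is a JSON object with one list for each field, all of the same length, 1 to 8, a row being the entries at one place: tx, ty, tz (the shift in m), yaw (a turn about the tool's z in degrees), finger_gap (the finger opening in m); each row is the pose to reach, as a shift and turn from the pose commanded when the command began, along the tool's axes at that moment; what a row does not reach only later rows make up. A row lasts 1/8 s, in which the tool goes at most 0.0625 m and 10.7 degrees, less where a joint would pass 70% of its speed; a pose out of reach is approached as far as the arm can. The fingers move at their own pace and stop on an object; the grip force is fixed at half the most. Time passes only in rows, so rows that do not move let the fingers close. It prints the time, the measured TCP pose, the force, the opening and the grip force at its end. Input that does not fit is refused with a message, and nothing moves.
- ctrl.get_obs(): the state, without advancing time (a new reading comes with each control period).
- optics.snapshot(name): name is "scene" or "top" or "wrist"; returns a dict with "frame" (420x560x3 uint8, red, green, blue), "z_map" (420x560 float32, m along the optical axis (not along the pixel's ray), 0 where there is no reading), "fovy" (degrees; the focal length in pixels is half the picture's height over the tangent of half this angle, whatever the lens; pixels are square), "cx", "cy" (the principal point, pixels), "R" (3x3) and "t" (3): a world point X has camera coordinates R X + t; the wrist camera has in their place "T_tool_cam" (4x4, takes a point from camera to tool coordinates, whose origin is the TCP and whose axes are the flange's). Camera axes: x right, y down, z forward; pixel columns grow to the right and rows downward; lengths in m; the calibration is good to about 2 mm. The wrist camera is an equidistant fisheye: a pixel r from the principal point sees the ray r / f radians off the axis. A picture is of the moment at which its call begins: read the wrist's pose just before it.
- close_job(): hands the job in; it is judged then, once.
The state is a dict: "clock": time; "joint_pos": joint angles; "qvel": joint speeds; "tau": joint torques, N m; "tool_pos": TCP position; "orientation": TCP orientation; "force": force on the tool from outside, world axes, zero at the start; "moment": the same for the moment, N m; "opening": finger opening in m; "gripper_force": force on a finger pad.
Only numpy, scipy, OpenCV 4.12 (cv2) and the standard library are available. Lean on these libraries where they do the work, as an engineer would, in place of code of your own. Each camera call takes 0.05 s, during which the arm holds its last target. There are 200 camera calls.

## Working session

There is one attempt and no reset: what is moved stays moved. The work goes in short steps, Python scripts to look and compute and a shell command to move; the robot and the scene stay as the last step left them, time stands still between calls to the robot, and variables do not carry over. Pictures are saved under pics/ and viewed, at most 10 in all, crops included, and the job is handed in when it is done.

```bash
ls; mkdir -p pics
python3 - <<'E'
from plant import ctrl, optics, close_job
import cv2,numpy as np,pickle
o=ctrl.get_obs();print(o)
S={n:optics.snapshot(n) for n in("scene","top")}
pickle.dump(S,open('s.pkl','wb'))
for n in S:
    cv2.imwrite(f'pics/{n}0.png',S[n]["frame"][:,:,::-1]); print(n,S[n]["fovy"],S[n]["cx"],S[n]["cy"],S[n]["R"],S[n]["t"])
E
```

```text
drive.py
pics
plant.py
{'clock': 0.0, 'joint_pos': array([-5.36805973e+01,  2.05900998e+01,  6.33228986e-01, -2.15457609e-02,
       -7.01358613e+01, -1.65078261e+01]), 'qvel': array([-0.02847284,  0.00276553,  0.00113633,  0.13524916,  0.06394194,
        0.09968969]), 'tau': array([-1.57304956e-03, -5.82706189e+01,  2.93056744e+01,  6.99699908e+00,
        6.69073634e-03, -1.86061334e-04]), 'tool_pos': array([ 0.22859585, -0.63457752,  0.22312914]), 'orientation': array([ 1.79905334e+02, -6.93267953e-03, -1.60195755e+02]), 'force': array([ 0.45137618, -0.31966999, -0.01042831]), 'moment': array([0.03280289, 0.04656375, 0.01053896]), 'gripper_force': 0.0, 'opening': 0.08748182933660412}
scene 46.28505384943648 279.93982843807277 210.61657767659867 [[ 0.8507228   0.52550473  0.01074664]
 [ 0.45361924 -0.7237143  -0.52006462]
 [-0.26551892  0.44730571 -0.85405931]] [-0.50256452 -0.20140538  1.40901969]
top 42.99731915449625 285.93297519406633 210.5506441984785 [[ 0.01318556 -0.99983465  0.01252252]
 [-0.99024703 -0.01479422 -0.13853499]
 [ 0.13869734 -0.01057373 -0.99027837]] [-0.0022597   0.61401028  1.2716849 ]
```

View pics/scene0.png

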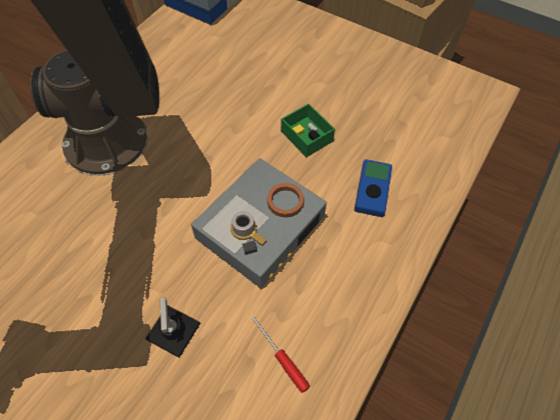

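View pics/top0.png

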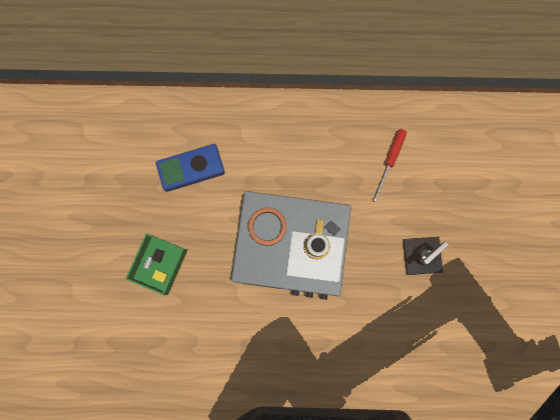

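The scene view shows the holder with the key at about (170,328), the case with the lock barrel at (243,222), tape at (285,200), tray at (307,130), meter at (374,187) and driver at (280,355). In the top view the lock is at (318,245), the tongue points up at (320,226), and the key bar is at (435,252).

```bash
cat > h.py <<'E'
import numpy as np,cv2
from scipy.spatial.transform import Rotation as Ro
def cloud(s):
    z=s["z_map"];h,w=z.shape;f=h/2/np.tan(np.radians(s["fovy"]/2))
    v,u=np.mgrid[:h,:w]
    P=np.stack([(u-s["cx"])/f*z,(v-s["cy"])/f*z,z],-1)
    return (P-s["t"])@s["R"]      # R^T (P-t)
def fishcloud(s,o):
    z=s["z_map"];h,w=z.shape;f=h/2/np.tan(np.radians(s["fovy"]/2))
    v,u=np.mgrid[:h,:w];dx=u-s["cx"];dy=v-s["cy"];r=np.hypot(dx,dy)+1e-9;k=np.tan(np.minimum(r/f,1.5))/r
    P=np.stack([dx*k*z,dy*k*z,z],-1)
    T=s["T_tool_cam"];P=P@T[:3,:3].T+T[:3,3]
    return P@Ro.from_euler('xyz',o["orientation"],degrees=True).as_matrix().T+o["tool_pos"]
def sel(C,z,c,zlo,zhi,r):
    return C[(z>0)&(C[...,2]>zlo)&(C[...,2]<zhi)&(np.hypot(C[...,0]-c[0],C[...,1]-c[1])<r)]
def circ(p):
    A=np.c_[2*p[:,:2],np.ones(len(p))];x=np.linalg.lstsq(A,(p[:,:2]**2).sum(1),rcond=None)[0]
    return x[:2],np.sqrt(x[2]+x[0]**2+x[1]**2)
def bar(p):
    (c,s,a)=cv2.minAreaRect((p[:,:2]*1000).astype(np.float32))
    w,V=np.linalg.eigh(np.cov(p[:,:2].T));d=V[:,1]
    return np.array(c),s,a,p.mean(0),np.degrees(np.arctan2(d[1],d[0]))%180
E
python3 - <<'E'
import pickle;from h import *
S=pickle.load(open('s.pkl','rb'))
Ct=cloud(S["top"]);print('lock px',Ct[245,308:330:3].round(3).tolist(),'key',Ct[252,435],Ct[245,445])
L=Ct[225:262,302:334].reshape(-1,3);L=L[L[:,2]>.11];lc=L.mean(0)
K=Ct[235:270,410:455].reshape(-1,3);K=K[K[:,2]>.095];kc=K.mean(0)
print(lc,kc)
for n in S:
    C=cloud(S[n]);z=S[n]["z_map"]
    p=sel(C,z,lc,.112,.13,.04);print(n,'rim',len(p),circ(p),p[:,2].mean(), cv2.minEnclosingCircle((p[:,:2]*1000).astype(np.float32)))
    k=sel(C,z,kc,.112,.135,.06);print('bar',len(k),bar(k),np.percentile(k[:,2],[5,50,95]))
    t=sel(C,z,lc+[0,.06,0],.074,.086,.25)
    print('case',len(t),cv2.minAreaRect((t[:,:2]*1000).astype(np.float32)))
    tp=sel(C,z,lc+[.03,.12,0],.093,.105,.09);print('tape',len(tp),tp.mean(0),C[255 if n=='top' else 328,425 if n=='top' else 170])
    for i,nm in((0,'table'),): 
        q=sel(C,z,[.5,.25],-.02,.02,.05);print(q[:,2].mean())
E
```

```text
lock px [[0.524, -0.045, 0.117], [0.525, -0.052, 0.107], [0.525, -0.059, 0.112], [0.525, -0.066, 0.112], [0.525, -0.073, 0.111], [0.525, -0.08, 0.106], [0.525, -0.086, 0.119], [0.527, -0.096, 0.088]] key [ 0.51201643 -0.3375681   0.11889081] [ 0.52798989 -0.35917468  0.12524965]
[ 0.52449176 -0.06511749  0.12911244] [ 0.50829721 -0.32683224  0.14966038]
scene rim 328 (array([ 0.52766626, -0.06756636]), np.float64(0.020155958075480353)) 0.11920166733096628 ((526.5735473632812, -67.14373016357422), 26.842571258544922)
bar 213 (array([ 512.38421631, -338.38537598]), (12.293354034423828, 69.42334747314453), 41.470542907714844, array([ 0.51439756, -0.33946994,  0.12137525]), np.float64(131.6400338756489)) [0.11500196 0.1218067  0.12495742]
case 6897 ((534.2239990234375, -6.937713623046875), (262.09893798828125, 221.5428924560547), 83.23175811767578)
tape 459 [0.57205049 0.04956062 0.09938445] [ 0.51658631 -0.34204934  0.04166609]
0.0013517471657261905
top rim 287 (array([ 0.52525215, -0.06532812]), np.float64(0.02031091771552731)) 0.11923384360442665 ((525.4315795898438, -65.56007385253906), 25.82649040222168)
bar 172 (array([ 510.79675293, -337.72854614]), (12.377741813659668, 69.83863830566406), 40.88086700439453, array([ 0.51042516, -0.33668738,  0.1201414 ]), np.float64(131.3635997096578)) [0.1148495  0.12034477 0.12415349]
case 8409 ((532.543701171875, -6.2621917724609375), (259.7698669433594, 219.7938995361328), 83.10486602783203)
tape 491 [0.56949626 0.05232316 0.09822268] [ 0.50870776 -0.33220397  0.05327499]
-0.0006044314424319645
```

```bash
cat >> h.py <<'E'
def go(o,xyz,yaw):
    # shift along tool axes and turn about tool z
    M=Ro.from_euler('xyz',o["orientation"],degrees=True).as_matrix()
    d=M.T@(np.array(xyz)-o["tool_pos"]); t=-((yaw-o["orientation"][2]+180)%360-180)
    print('shift',d.round(4),'turn',round(t,1))
E
python3 - <<'E'
from h import *;from plant import ctrl, optics, close_job
go(ctrl.get_obs(),[.5115,-.338,.26],-48.6)
E
```

```text
shift [-0.3667  0.1833 -0.0366] turn -111.6
```

```bash
python3 drive.py '{"tx": [-0.367,-0.367,-0.367,-0.367,-0.367,-0.367,-0.367,-0.367],"ty": [0.183,0.183,0.183,0.183,0.183,0.183,0.183,0.183],"tz": [-0.037,-0.037,-0.037,-0.037,-0.037,-0.037,-0.037,-0.037],"yaw": [-85,-85,-85,-85,-85,-85,-85,-85],"finger_gap": [0.088,0.088,0.088,0.088,0.088,0.088,0.088,0.088]}'
```

```text
clock: 1.1
tool_pos: [0.5139, -0.3362, 0.2607]
orientation: [180.0, 0.0, -74.7]
force: [0.0, -0.9, -0.1]
opening: 0.0876
gripper_force: 0.0
```

```bash
python3 drive.py '{"tx": [0,0,0,0,0],"ty": [0,0,0,0,0],"tz": [0,0,0,0,0],"yaw": [-10,-20,-26,-26.6,-26.6],"finger_gap": [0.088,0.088,0.088,0.088,0.088]}'
python3 - <<'E'
from h import *;from plant import ctrl, optics, close_job;import pickle
o=ctrl.get_obs();s=optics.snapshot("wrist");pickle.dump((o,s),open('w.pkl','wb'))
cv2.imwrite('pics/w1.png',s["frame"][:,:,::-1]);print(o["tool_pos"],o["orientation"],o["joint_pos"],s["fovy"],s["T_tool_cam"])
C=fishcloud(s,o);k=sel(C,s["z_map"],[.5115,-.338],.112,.135,.06);print(len(k));print(bar(k),np.percentile(k[:,2],[5,50,95]))
go(o,[.5115,-.338,.118],-48.6)
E
```

```text
clock: 1.72
tool_pos: [0.5119, -0.3384, 0.2608]
orientation: [180.0, 0.0, -48.7]
force: [-0.2, 0.1, -0.8]
opening: 0.0874
gripper_force: 0.0
[ 0.51187304 -0.33841911  0.2608394 ] [ 1.79988385e+02  2.42615003e-02 -4.87090853e+01] [-1.52586836e+01  1.36308515e+01 -4.21360603e+00 -3.86746642e-03
 -7.21821879e+01  5.65507850e+01] 65.70646984690485 [[-7.95262409e-04 -9.68523691e-01 -2.48920121e-01  6.70737164e-02]
 [ 9.99999675e-01 -7.37925091e-04 -3.23654901e-04 -4.41497264e-05]
 [ 1.29783036e-04 -2.48920298e-01  9.68523964e-01 -1.61095201e-01]
 [ 0.00000000e+00  0.00000000e+00  0.00000000e+00  1.00000000e+00]]
872
(array([ 512.55926514, -337.33139038]), (11.254377365112305, 70.25399017333984), 41.37421417236328, array([ 0.51298389, -0.33837069,  0.12235818]), np.float64(131.2413451646566)) [0.12113599 0.12241562 0.12355191]
shift [-0.0005 -0.      0.1428] turn -0.1
```

View pics/w1.png

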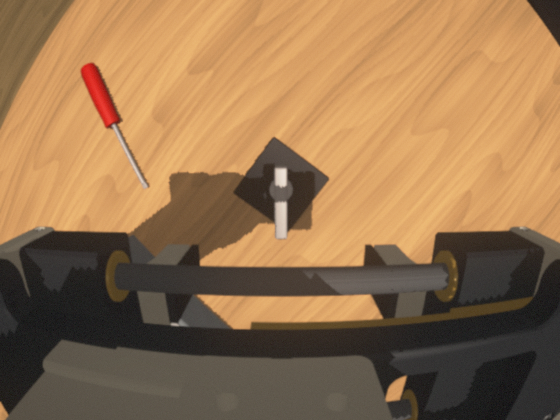

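The wrist view shows the key bar at (281,203), central between the open fingers and lined up with them. The holder foot is around (281,185), and the driver is well clear.

```bash
python3 drive.py '{"tx": [0,0,0,0,0,0,0,0],"ty": [0,0,0,0,0,0,0,0],"tz": [0.06,0.11,0.135,0.1425,0.1425,0.1425,0.1425,0.1425],"yaw": [0,0,0,0,0,0,0,0],"finger_gap": [0.05,0.05,0.05,0.05,0.05,0.0,0.0,0.0]}'; python3 drive.py '{"tx": [0,0,0,0],"ty": [0,0,0,0],"tz": [0,0,0,0],"yaw": [0,0,0,0],"finger_gap": [0,0,0,0]}'
```

```text
clock: 2.78
tool_pos: [0.5123, -0.3386, 0.1193]
orientation: [-180.0, -0.1, -48.6]
force: [-0.4, -0.3, -0.1]
opening: 0.0258
gripper_force: 0.0
clock: 3.28
tool_pos: [0.5128, -0.339, 0.1198]
orientation: [-180.0, -0.1, -48.6]
force: [-0.6, 0.3, 6.1]
opening: 0.0005
gripper_force: 3.3
```

Run:
```python
from h import *;from plant import ctrl, optics, close_job
o=ctrl.get_obs();print(o["opening"],o["gripper_force"],o["tool_pos"])
s=optics.snapshot("wrist");t=optics.snapshot("scene")
a=s["frame"];b=cv2.resize(t["frame"][260:390,90:265],(560,416))
cv2.imwrite('pics/w2.png',cv2.resize(np.hstack([a[:416],b]),(800,297))[:,:,::-1])
C=fishcloud(s,o);print(C[100:300:20,280].round(3).tolist())
C=cloud(t);k=sel(C,t["z_map"],[.51,-.338],.05,.14,.08);
```

```text
0.000499310344971876 3.2852677148468956 [ 0.5128233 -0.3389765  0.119849 ]
[[0.577, -0.41, -0.0], [0.565, -0.397, 0.001], [0.554, -0.384, 0.001], [0.543, -0.371, 0.012], [0.532, -0.359, 0.013], [0.535, -0.363, 0.121], [0.529, -0.356, 0.122], [0.521, -0.348, 0.121], [0.52, -0.346, 0.144], [0.533, -0.362, 0.207]]
```

View pics/w2.png

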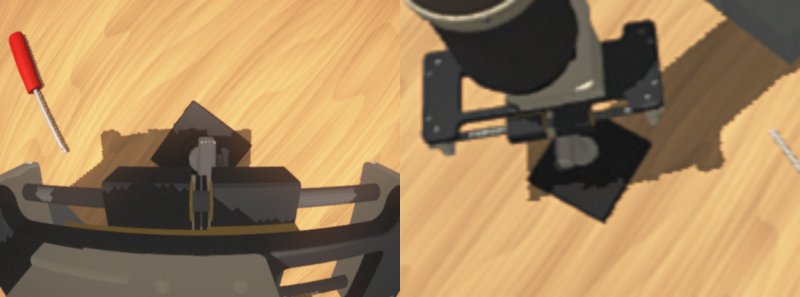

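The bar's outer half (left panel, about (205,150)) sticks out from between the closed fingers. But the opening reads about 0, so I'll let it settle and check.

```bash
python3 drive.py '{"tx": [0,0,0],"ty": [0,0,0],"tz": [0,0,0],"yaw": [0,0,0],"finger_gap": [0,0,0]}';python3 - <<'E'
from h import *;from plant import ctrl, optics, close_job
o=ctrl.get_obs();print(o["opening"],o["gripper_force"],o["tool_pos"],o["force"],o["moment"])
s=optics.snapshot("wrist");cv2.imwrite('pics/w3.png',cv2.resize(s["frame"][150:340,200:370],None,fx=3,fy=3)[:,:,::-1])
t=optics.snapshot("top");C=cloud(t);k=sel(C,t["z_map"],[.51,-.338],.09,.14,.06);print(len(k))
E
```

```text
clock: 3.75
tool_pos: [0.5129, -0.3389, 0.1199]
orientation: [-180.0, -0.1, -48.6]
force: [-1.4, 0.6, 6.9]
opening: 0.0005
gripper_force: 3.3
0.0005286524274347416 3.2808947852214487 [ 0.51285467 -0.33893896  0.11987135] [-1.39478007  0.55765795  6.89537873] [ 0.19586793  0.34342406 -0.01434296]
53
```

View pics/w3.png

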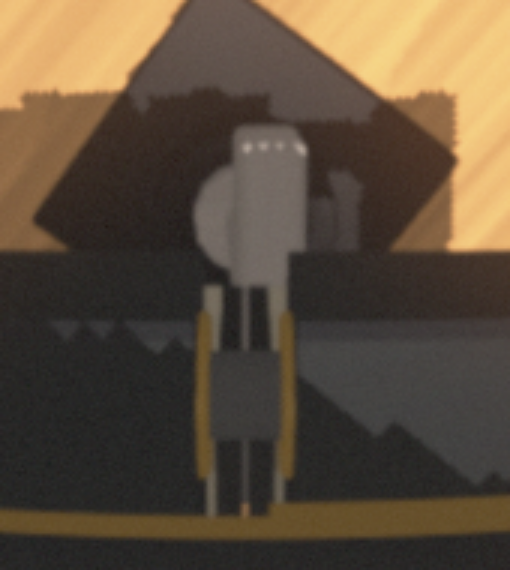

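Run:
```python
from h import *;from plant import ctrl, optics, close_job
o=ctrl.get_obs();s=optics.snapshot("wrist");C=fishcloud(s,o)
M=Ro.from_euler('xyz',o["orientation"],degrees=True).as_matrix();T=((C-o["tool_pos"])@M*1000).round(0)
for r in range(190,330,6): print(r,[tuple(T[r,c].astype(int)) for c in (268,274,278,282,286,290,294,298,302)])
```

```text
190 [(np.int64(19), np.int64(-11), np.int64(106)), (np.int64(21), np.int64(-6), np.int64(94)), (np.int64(22), np.int64(-3), np.int64(91)), (np.int64(22), np.int64(0), np.int64(90)), (np.int64(22), np.int64(4), np.int64(90)), (np.int64(21), np.int64(7), np.int64(98)), (np.int64(19), np.int64(10), np.int64(104)), (np.int64(19), np.int64(14), np.int64(107)), (np.int64(19), np.int64(17), np.int64(108))]
196 [(np.int64(20), np.int64(-10), np.int64(77)), (np.int64(21), np.int64(-5), np.int64(71)), (np.int64(33), np.int64(-2), np.int64(11)), (np.int64(35), np.int64(0), np.int64(3)), (np.int64(35), np.int64(2), np.int64(2)), (np.int64(35), np.int64(4), np.int64(2)), (np.int64(35), np.int64(6), np.int64(3)), (np.int64(35), np.int64(8), np.int64(2)), (np.int64(14), np.int64(17), np.int64(108))]
202 [(np.int64(16), np.int64(-10), np.int64(72)), (np.int64(17), np.int64(-5), np.int64(70)), (np.int64(31), np.int64(-2), np.int64(5)), (np.int64(32), np.int64(0), np.int64(-2)), (np.int64(33), np.int64(2), np.int64(-3)), (np.int64(32), np.int64(4), np.int64(-1)), (np.int64(32), np.int64(6), np.int64(0
[... 7800 characters left out ...]
), np.int64(-1), np.int64(-95)), (np.int64(24), np.int64(0), np.int64(-95)), (np.int64(23), np.int64(1), np.int64(-95)), (np.int64(23), np.int64(2), np.int64(-94)), (np.int64(24), np.int64(3), np.int64(-95)), (np.int64(24), np.int64(4), np.int64(-95)), (np.int64(23), np.int64(5), np.int64(-94))]
328 [(np.int64(23), np.int64(-3), np.int64(-97)), (np.int64(24), np.int64(-2), np.int64(-98)), (np.int64(23), np.int64(-1), np.int64(-97)), (np.int64(23), np.int64(0), np.int64(-98)), (np.int64(23), np.int64(1), np.int64(-97)), (np.int64(23), np.int64(2), np.int64(-97)), (np.int64(23), np.int64(3), np.int64(-97)), (np.int64(24), np.int64(4), np.int64(-98)), (np.int64(23), np.int64(5), np.int64(-98))]
```

Run:
```python
from h import *;import pickle
o,s=pickle.load(open('w.pkl','rb'));C=fishcloud(s,o)
M=Ro.from_euler('xyz',o["orientation"],degrees=True).as_matrix();T=((C-o["tool_pos"])@M*1000)
m=(s["z_map"]>0)&(T[...,2]<60)&(np.abs(T[...,1])<70)
for a,b in((-70,-25),(25,70)):
    q=T[m&(T[...,1]>a)&(T[...,1]<b)]
    print(len(q)); 
    for z in range(-70,40,10):
        w=q[(q[:,2]>z)&(q[:,2]<=z+10)]
        if len(w): print(z,len(w),w.min(0).round(),w.max(0).round())
```

```text
21721
-70 407 [ -2. -51. -70.] [ 15. -47. -60.]
-60 335 [ -9. -48. -60.] [ 11. -44. -50.]
-50 439 [-11. -48. -50.] [  6. -43. -40.]
-40 192 [ -9. -61. -40.] [ 12. -43. -30.]
-30 340 [ -9. -60. -30.] [ 12. -44. -20.]
-20 298 [  1. -60. -20.] [ 12. -44. -10.]
-10 144 [ -2. -60. -10.] [ 12. -44.  -2.]
26083
-70 318 [  1.  47. -70.] [ 15.  51. -60.]
-60 266 [ -6.  44. -60.] [ 11.  48. -50.]
-50 388 [-10.  43. -50.] [  5.  48. -40.]
-40 191 [-10.  43. -40.] [ 12.  61. -30.]
-30 334 [ -9.  43. -30.] [ 12.  60. -20.]
-20 312 [  1.  43. -20.] [ 12.  60. -10.]
-10 136 [ -2.  43. -10.] [12. 60. -3.]
```

Depth shows the fingertips actually end 2 mm behind the reported TCP, not 25 mm ahead of it. The fingers closed on top of the bar, so the tool has to go about 27 mm lower. I'll reopen, lift a little and measure the bar again.

```bash
python3 drive.py '{"tx": [0,0,0,0,0,0],"ty": [0,0,0,0,0,0],"tz": [-0.01,-0.03,-0.06,-0.09,-0.09,-0.09],"yaw": [0,0,0,0,0,0],"finger_gap": [0.05,0.05,0.05,0.05,0.05,0.05]}'
python3 - <<'E'
from h import *;from plant import ctrl, optics, close_job
o=ctrl.get_obs();s=optics.snapshot("wrist")
C=fishcloud(s,o);k=sel(C,s["z_map"],[.5115,-.338],.112,.135,.06);b=bar(k);print(b,np.percentile(k[:,2],[5,50,95]))
go(o,[b[3][0],b[3][1],.091],b[4]-180);go(o,[.5125,-.338,.091],b[4]-180)
for n in("top","scene"):
    s=optics.snapshot(n);C=cloud(s);k=sel(C,s["z_map"],[.5115,-.338],.112,.135,.06);print(n,len(k),bar(k) if len(k)>5 else '')
E
```

```text
clock: 4.65
tool_pos: [0.5117, -0.3382, 0.2084]
orientation: [-180.0, 0.0, -48.6]
force: [1.5, 0.3, -0.6]
opening: 0.049
gripper_force: 0.0
(array([ 507.10089111, -342.8197937 ]), (12.138543128967285, 69.1021957397461), 41.39127731323242, array([ 0.50848279, -0.34400452,  0.12186516]), np.float64(131.4323733954168)) [0.11905379 0.12213254 0.12340007]
shift [0.0023 0.0062 0.1174] turn -0.0
shift [ 0.0004 -0.0007  0.1174] turn -0.0
top 123 (array([ 503.35293579, -340.23989868]), (13.076720237731934, 62.29456329345703), 42.2887077331543, array([ 0.50136029, -0.33753472,  0.1202397 ]), np.float64(133.1209511764598))
scene 226 (array([ 507.08868408, -342.84732056]), (13.319697380065918, 70.91157531738281), 40.08854293823242, array([ 0.50868872, -0.34367468,  0.12107222]), np.float64(131.49745262244775))
```

```bash
python3 drive.py '{"tx": [0.0005,0.0005,0.0005,0.0005,0.0005,0.0005,0.0005,0.0005],"ty": [0.001,0.001,0.001,0.001,0.001,0.001,0.001,0.001],"tz": [0.05,0.09,0.11,0.117,0.117,0.117,0.117,0.117],"yaw": [0,0,0,0,0,0,0,0],"finger_gap": [0.05,0.05,0.05,0.05,0.05,0.0,0.0,0.0]}'; python3 drive.py '{"tx": [0,0,0,0,0,0],"ty": [0,0,0,0,0,0],"tz": [0,0,0,0,0,0],"yaw": [0,0,0,0,0,0],"finger_gap": [0,0,0,0,0,0]}'
```

```text
clock: 5.8
tool_pos: [0.5119, -0.3396, 0.0922]
orientation: [-180.0, -0.1, -48.6]
force: [-0.4, 0.4, -0.3]
opening: 0.0251
gripper_force: 0.0
clock: 6.55
tool_pos: [0.5118, -0.3396, 0.0918]
orientation: [-180.0, -0.0, -48.6]
force: [-0.5, 2.4, 3.1]
opening: 0.0117
gripper_force: 30.0
```

```bash
python3 drive.py '{"tx": [0,0,0,0,0,0],"ty": [0,0,0,0,0,0],"tz": [-0.02,-0.06,-0.1,-0.13,-0.14,-0.14],"yaw": [0,0,0,0,0,0],"finger_gap": [0,0,0,0,0,0]}'
python3 - <<'E'
from h import *;from plant import ctrl, optics, close_job
o=ctrl.get_obs();s=optics.snapshot("wrist");print(o["moment"])
M=Ro.from_euler('xyz',o["orientation"],degrees=True).as_matrix()
C=fishcloud(s,o);T=((C-o["tool_pos"])@M*1000)
k=T[(s["z_map"]>0)&(T[...,2]>20)&(T[...,2]<36)&(abs(T[...,1])<15)&(abs(T[...,0])<40)];print('bartop',len(k),k.min(0) if len(k) else '')
for lo,hi in((-45,-20),(-20,40),(40,62),(62,90)):
    k=T[(s["z_map"]>0)&(T[...,2]>lo)&(T[...,2]<hi)&(abs(T[...,1])<20)&(T[...,0]>-20)&(T[...,0]<38)]
    if len(k): print(lo,len(k),k.min(0).round(1),k.max(0).round(1),k.mean(0).round(1))
for n in("top","scene"):
    s=optics.snapshot(n);C=cloud(s);z=s["z_map"]
    T=((C-o["tool_pos"])@M*1000)
    for lo,hi in((-40,-28),(-20,40),(48,57),(60,78)):
        k=T[(z>0)&(T[...,2]>lo)&(T[...,2]<hi)&(abs(T[...,1])<20)&(abs(T[...,0])<40)]
        if len(k): print(n,lo,len(k),k.min(0).round(1),k.max(0).round(1),k.mean(0).round(1))
    if n=="scene": cv2.imwrite('pics/s4.png',cv2.resize(s["frame"][150:360,60:340],(800,600))[:,:,::-1])
go(o,[.526,-.0665,.235],-6.9)
E
```

```text
clock: 7.3
tool_pos: [0.5112, -0.3393, 0.2307]
orientation: [180.0, 0.1, -48.6]
force: [0.7, -1.0, -2.3]
opening: 0.0116
gripper_force: 30.0
[-0.01764138  0.11237739 -0.00422715]
bartop 0 
-45 2712 [-19.7 -14.7 -44.3] [ 34.2  14.6 -20.1] [ 12.5  -0.1 -29.5]
-20 496 [  9.  -16.8 -20. ] [34.  16.8 -3.1] [ 15.3  -0.  -13.7]
40 252 [ -7.8 -14.2  45.8] [ 9.  13.3 56.9] [ 0.5 -2.  47.9]
top -40 27 [-36.6  -3.  -39.7] [ -6.4  14.5 -28.2] [-24.1   3.5 -31.2]
top -20 12 [-37.4  -5.  -19.9] [-10.5  12.8  -1.3] [-31.9  -1.  -15. ]
top 48 26 [-16.1 -12.4  48.3] [-6.5  4.8 56.7] [-11.4  -3.5  51.2]
top 60 7 [-15.8  -2.1  61.3] [-11.1   3.3  77. ] [-14.7   0.1  69.8]
scene -40 63 [ -6.3  -4.6 -39.8] [ 32.9  18.4 -28.1] [ 18.5   3.4 -29.9]
scene -20 71 [ -3.  -19.  -19.5] [34.3 19.8 39.9] [12.3  1.7  2.5]
scene 48 62 [-12.3 -13.5  48.2] [13.2 10.6 56.9] [ 3.3 -3.6 51. ]
scene 60 14 [ 5.9 -7.5 60.1] [11.9  3.4 77.6] [10.1 -1.1 68.1]
shift [-0.1948 -0.1915 -0.0041] turn -41.7
```

View pics/s4.png

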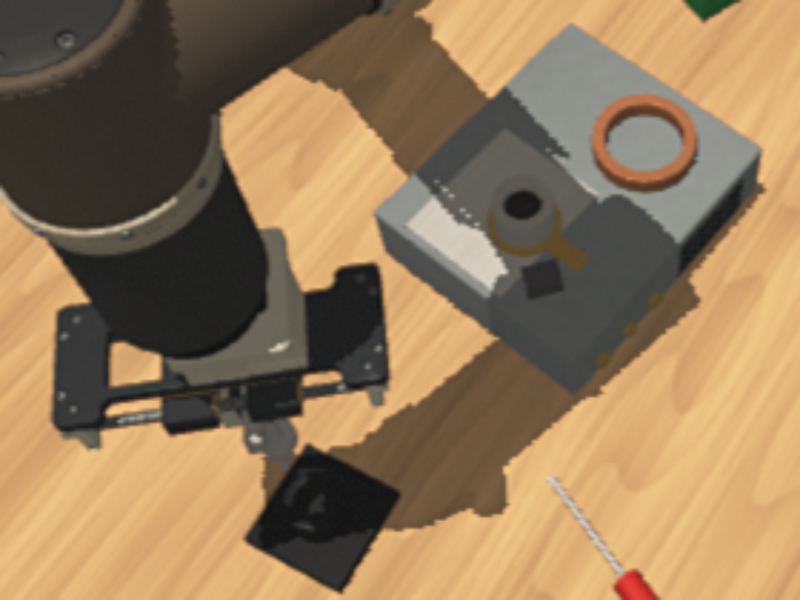

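The key hangs upright in the fingers with its guide disc at about (270,437), clear of the holder. The lock mouth is at (522,205), with the tongue pointing to (575,255).

```bash
python3 drive.py '{"tx": [-0.035,-0.075,-0.115,-0.155,-0.185,-0.195,-0.195,-0.195],"ty": [-0.035,-0.075,-0.115,-0.155,-0.18,-0.1915,-0.1915,-0.1915],"tz": [-0.004,-0.004,-0.004,-0.004,-0.004,-0.004,-0.004,-0.004],"yaw": [-10,-20,-30,-40,-41.7,-41.7,-41.7,-41.7],"finger_gap": [0,0,0,0,0,0,0,0]}'; python3 drive.py '{"tx": [0,0],"ty": [0,0],"tz": [0,0],"yaw": [0,0],"finger_gap": [0,0]}';python3 - <<'E'
from h import *;from plant import ctrl, optics, close_job
o=ctrl.get_obs();s=optics.snapshot("wrist");z=s["z_map"];print(o["force"],o["joint_pos"])
cv2.imwrite('pics/w5.png',cv2.resize(s["frame"][120:300,160:400],(800,600))[:,:,::-1])
M=Ro.from_euler('xyz',o["orientation"],degrees=True).as_matrix()
C=fishcloud(s,o);T=((C-o["tool_pos"])@M*1000)
p=sel(C,z,[.526,-.0665],.117,.127,.035);print('rim wrist',len(p),circ(p),cv2.minEnclosingCircle((p[:,:2]*1000).astype(np.float32)))
k=T[(z>0)&(T[...,2]>44)&(T[...,2]<53)&(abs(T[...,1])<18)&(abs(T[...,0])<20)];print('disc',k.min(0),k.max(0))
for n in("top","scene"):
    s=optics.snapshot(n);C=cloud(s);z=s["z_map"];p=sel(C,z,[.526,-.0665],.117,.127,.03);T=((C-o["tool_pos"])@M*1000)
    k=T[(z>0)&(T[...,2]>46)&(T[...,2]<58)&(abs(T[...,1])<18)&(abs(T[...,0])<20)]
    print(n,len(p),circ(p) if len(p)>20 else '',len(k),k.min(0) if len(k) else '',k.max(0) if len(k) else '')
E
```

```text
clock: 8.45
tool_pos: [0.526, -0.0673, 0.235]
orientation: [180.0, 0.1, -6.9]
force: [-0.1, -0.0, -2.9]
opening: 0.0119
gripper_force: 30.0
clock: 8.7
tool_pos: [0.5261, -0.0674, 0.2354]
orientation: [180.0, 0.0, -7.0]
force: [-0.2, -0.7, -3.6]
opening: 0.0116
gripper_force: 30.0
[-0.15873196 -0.71346441 -3.5697468 ] [ 1.39022525e+01  6.45645772e+00 -1.64723010e+01  3.26535892e-04
 -6.70858527e+01  6.91332703e+01]
rim wrist 1200 (array([ 0.52760814, -0.06567727]), np.float64(0.021428605227879524)) ((527.01123046875, -65.59600830078125), 25.828052520751953)
disc [ -7.86307004 -13.73462267  45.39377715] [ 8.58783443 13.70755228 52.85628427]
top 0  0  
scene 202 (array([ 0.52759101, -0.06712671]), np.float64(0.021614492779896386)) 87 [-15.81172655 -13.17038157  46.07375691] [13.14331996 14.22389343 57.58534132]
```

View pics/w5.png

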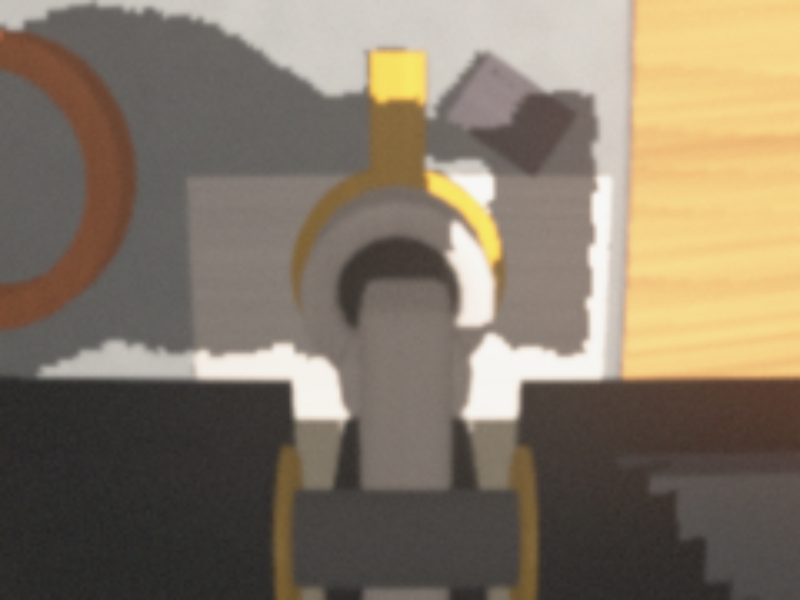

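The wrist view shows the barrel mouth at about (398,275), directly behind the key's bar end at (405,300). The tongue points straight up at (398,75), and the key is nearly centred, needing about 1 mm of shift in -y.

```bash
python3 drive.py '{"tx": [0.0005,0.0005,0.0005,0.0005,0.0005,0.0005,0.0005,0.0005],"ty": [-0.0013,-0.0013,-0.0013,-0.0013,-0.0013,-0.0013,-0.0013,-0.0013],"tz": [0,0.01,0.02,0.03,0.036,0.042,0.048,0.048],"yaw": [0,0,0,0,0,0,0,0],"finger_gap": [0,0,0,0,0,0,0,0]}'; python3 drive.py '{"tx": [0,0],"ty": [0,0],"tz": [0,0],"yaw": [0,0],"finger_gap": [0,0]}'
```

```text
clock: 9.85
tool_pos: [0.5266, -0.0654, 0.1871]
orientation: [180.0, 0.0, -6.9]
force: [-0.4, 0.1, -3.4]
opening: 0.0117
gripper_force: 30.0
clock: 10.1
tool_pos: [0.5271, -0.0653, 0.1879]
orientation: [-180.0, -0.0, -6.9]
force: [0.8, 0.1, -3.1]
opening: 0.0116
gripper_force: 30.0
```

```bash
python3 drive.py '{"tx": [0,0,0],"ty": [0,0,0],"tz": [0.002,0.004,0.004],"yaw": [0,0,0],"finger_gap": [0,0,0]}'; python3 drive.py '{"tx": [0,0],"ty": [0,0],"tz": [0.002,0.002],"yaw": [0,0],"finger_gap": [0,0]}'; python3 drive.py '{"tx": [0,0],"ty": [0,0],"tz": [0.002,0.002],"yaw": [0,0],"finger_gap": [0,0]}'; python3 drive.py '{"tx": [0,0],"ty": [0,0],"tz": [0.002,0.002],"yaw": [0,0],"finger_gap": [0,0]}'
```

```text
clock: 10.48
tool_pos: [0.5267, -0.0654, 0.1833]
orientation: [180.0, 0.0, -6.9]
force: [0.0, 0.3, -3.0]
opening: 0.0116
gripper_force: 30.0
clock: 10.72
tool_pos: [0.527, -0.0654, 0.1816]
orientation: [180.0, -0.0, -6.9]
force: [-0.5, 0.2, -2.5]
opening: 0.0116
gripper_force: 30.0
clock: 10.98
tool_pos: [0.5271, -0.0654, 0.1797]
orientation: [-180.0, -0.0, -6.9]
force: [0.6, -0.1, -0.8]
opening: 0.0115
gripper_force: 30.0
clock: 11.22
tool_pos: [0.5269, -0.0654, 0.1775]
orientation: [-180.0, -0.0, -6.9]
force: [-0.5, -0.5, -2.2]
opening: 0.0118
gripper_force: 30.0
```

```bash
python3 drive.py '{"tx": [0,0],"ty": [0,0],"tz": [0.001,0.001],"yaw": [0,0],"finger_gap": [0,0]}'; python3 drive.py '{"tx": [0,0],"ty": [0,0],"tz": [0.001,0.001],"yaw": [0,0],"finger_gap": [0,0]}';  python3 drive.py '{"tx": [0,0],"ty": [0,0],"tz": [0.001,0.001],"yaw": [0,0],"finger_gap": [0,0]}'
```

```text
clock: 11.48
tool_pos: [0.5268, -0.0654, 0.1764]
orientation: [180.0, 0.0, -6.9]
force: [0.2, -0.1, -0.5]
opening: 0.0119
gripper_force: 30.0
clock: 11.72
tool_pos: [0.5268, -0.0654, 0.1756]
orientation: [180.0, 0.0, -6.9]
force: [-0.7, -1.1, -1.2]
opening: 0.0115
gripper_force: 30.0
clock: 11.98
tool_pos: [0.5269, -0.0654, 0.1745]
orientation: [180.0, 0.0, -6.9]
force: [-0.5, 0.0, -0.2]
opening: 0.0121
gripper_force: 30.0
```

```bash
python3 drive.py '{"tx": [0,0],"ty": [0,0],"tz": [0.001,0.001],"yaw": [0,0],"finger_gap": [0,0]}'; python3 drive.py '{"tx": [0,0],"ty": [0,0],"tz": [0.001,0.001],"yaw": [0,0],"finger_gap": [0,0]}';  python3 - <<'E'
from h import *;from plant import ctrl, optics, close_job
o=ctrl.get_obs();print(o["moment"]);s=optics.snapshot("wrist");z=s["z_map"]
M=Ro.from_euler('xyz',o["orientation"],degrees=True).as_matrix()
T=((fishcloud(s,o)-o["tool_pos"])@M*1000)
k=T[(z>0)&(T[...,2]>-36)&(T[...,2]<-24)&(abs(T[...,1])<6)&(T[...,0]>14)&(T[...,0]<38)];print('bartop',len(k),np.median(k,0),k.max(0)); b=k[:,:2]
print(cv2.minAreaRect(b.astype(np.float32)))
E
```

```text
clock: 12.22
tool_pos: [0.5268, -0.0654, 0.1735]
orientation: [180.0, 0.0, -6.9]
force: [-0.7, -1.2, -0.2]
opening: 0.0116
gripper_force: 30.0
clock: 12.48
tool_pos: [0.5268, -0.0653, 0.1725]
orientation: [180.0, 0.0, -6.9]
force: [-0.6, -0.6, 0.3]
opening: 0.0115
gripper_force: 30.0
[-0.40610775  0.39630203  0.08245999]
bartop 1307 [ 25.05040221   0.06455769 -30.41601442] [ 34.07780315   5.9999984  -24.09812898]
((24.055110931396484, 0.20177793502807617), (20.06842613220215, 11.60020637512207), 0.3301852345466614)
```

```bash
python3 drive.py '{"tx": [0,0],"ty": [0,0],"tz": [0.001,0.001],"yaw": [0,0],"finger_gap": [0,0]}'; python3 drive.py '{"tx": [0,0],"ty": [0,0],"tz": [0.001,0.001],"yaw": [0,0],"finger_gap": [0,0]}'; python3 -c "
from plant import ctrl, optics, close_job
for i in range(4):
    o=ctrl.get_obs();print(o['force'].round(1),o['moment'].round(3));optics.snapshot('top')"
```

```text
clock: 12.78
tool_pos: [0.5269, -0.0654, 0.1715]
orientation: [180.0, 0.0, -6.9]
force: [-0.1, -0.8, 0.1]
opening: 0.0117
gripper_force: 30.0
clock: 13.02
tool_pos: [0.5269, -0.0654, 0.1705]
orientation: [-180.0, 0.0, -6.9]
force: [-0.0, -0.4, -0.5]
opening: 0.0118
gripper_force: 30.0
[-0.  -0.4 -0.5] [-0.459  0.429  0.068]
[-0.7 -0.8  0.8] [-0.423  0.445  0.107]
[ 0.2 -0.3 -0.1] [-0.423  0.384  0.09 ]
[-1.1 -0.6  0.8] [-0.425  0.462  0.106]
```

Run:
```python
from h import *;from plant import ctrl, optics, close_job
o=ctrl.get_obs();s=optics.snapshot("wrist");z=s["z_map"]
M=Ro.from_euler('xyz',o["orientation"],degrees=True).as_matrix()
C=fishcloud(s,o);T=((C-o["tool_pos"])@M*1000)
k=T[(z>0)&(T[...,2]>-36)&(T[...,2]<-24)&(abs(T[...,1])<4)&(T[...,0]>14)&(T[...,0]<32)];print('bartop',np.median(k,0))
for x in (16,20,24,28,32): print(x,np.median(k[abs(k[:,0]-x)<2][:,2]),end=' ')
p=sel(C,z,[.5265,-.066],.112,.13,.035);print('rimz',len(p),np.median(p,0))
k=T[(z>0)&(T[...,2]>30)&(T[...,2]<75)&(abs(T[...,1])<13)&(T[...,0]>-16)&(T[...,0]<22)]
print(np.histogram(k[:,2],bins=range(30,76,3)))
s=optics.snapshot("scene");C=cloud(s);z=s["z_map"];T=((C-o["tool_pos"])@M*1000)
k=T[(z>0)&(T[...,2]>-36)&(T[...,2]<-24)&(abs(T[...,1])<6)&(T[...,0]>14)&(T[...,0]<38)];print('scene',len(k),np.median(k,0))
p=sel(C,z,[.5265,-.066],.116,.13,.03);print('rimz',len(p),np.median(p,0))
cv2.imwrite('pics/s6.png',np.hstack([cv2.resize(s["frame"][180:280,190:320],(400,308)),cv2.resize(optics.snapshot("wrist")["frame"][120:300,163:397],(400,308))])[:,:,::-1])
```

```text
bartop [ 23.25396019   0.0572621  -30.61313001]
16 -30.55095386596466 20 -30.62411455785615 24 -30.619455703313047 28 -30.670295661374578 32 -30.62089985011768 rimz 2028 [ 0.53552381 -0.06814939  0.12224195]
(array([  0,   0,   0,   0,   0, 279, 193,   9,  13,  46,   0,   0,   0,
         0,   0]), array([30, 33, 36, 39, 42, 45, 48, 51, 54, 57, 60, 63, 66, 69, 72, 75]))
scene 34 [ 27.78366643   1.525771   -30.23164994]
rimz 270 [ 0.53089504 -0.07199177  0.12172086]
```

View pics/s6.png

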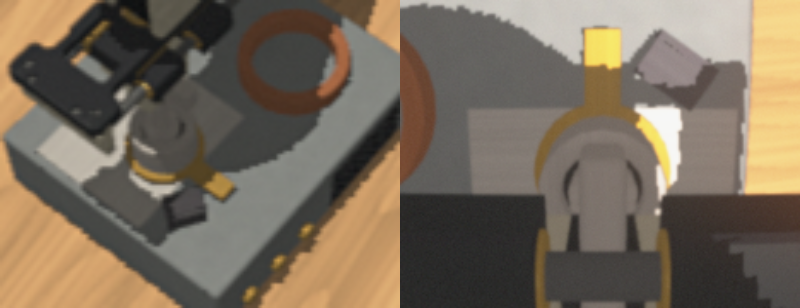

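The disc now sits in the bore level with the rim (right panel, (603,190)), so the blade has dropped home; the foot is too deep for it to be on the rotor's face. The tongue is still at 0, pointing to (603,60). I'll ease off 1 mm and turn clockwise in steps.

```bash
cat > m.sh <<'E'
python3 -c "
from plant import ctrl, optics, close_job
import numpy as np
F=[]
for i in range(4):
    o=ctrl.get_obs();F.append(np.r_[o['force'],o['moment']]);optics.snapshot('top')
print('FM',np.mean(F,0).round(2),'yaw',o['orientation'][2].round(1))"
E
python3 drive.py '{"tx": [0,0],"ty": [0,0],"tz": [-0.001,-0.001],"yaw": [0,0],"finger_gap": [0,0]}' >/dev/null; sh m.sh; python3 drive.py '{"tx": [0,0,0],"ty": [0,0,0],"tz": [0,0,0],"yaw": [4,8,8],"finger_gap": [0,0,0]}'>/dev/null; sh m.sh;  python3 drive.py '{"tx": [0,0,0],"ty": [0,0,0],"tz": [0,0,0],"yaw": [3,6,6],"finger_gap": [0,0,0]}'>/dev/null; sh m.sh
```

```text
FM [-0.43 -0.81 -0.43 -0.47  0.39  0.09] yaw -6.9
FM [-0.86 -0.92 -0.4  -0.39  0.43  0.07] yaw -14.8
FM [-0.57 -0.7  -0.18 -0.35  0.49  0.08] yaw -20.8
```

```bash
cat >> h.py <<'E'
def tongue(s,o,c=(.5265,-.066),off=-6.9):
    C=fishcloud(s,o);f=cv2.cvtColor(s["frame"],cv2.COLOR_RGB2HSV)
    r=np.hypot(C[...,0]-c[0],C[...,1]-c[1])
    m=(s["z_map"]>0)&(C[...,2]>.078)&(C[...,2]<.1)&(r>.038)&(r<.066)&(f[...,0]>15)&(f[...,0]<35)&(f[...,1]>90)
    p=C[m];q=p.mean(0) if len(p) else np.zeros(3)
    return len(p),off-np.degrees(np.arctan2(q[1]-c[1],q[0]-c[0]))
E
cat > m.sh <<'E'
python3 -c "
from h import *
from plant import ctrl, optics, close_job
F=[]
for i in range(4):
    o=ctrl.get_obs();F.append(np.r_[o['force'],o['moment']]);s=optics.snapshot('wrist')
print('FM',np.mean(F,0).round(2),'yaw',o['orientation'][2].round(1),'tongue',tongue(s,o))"
E
sh m.sh
python3 drive.py '{"tx": [0,0,0],"ty": [0,0,0],"tz": [0,0,0],"yaw": [3,6,6],"finger_gap": [0,0,0]}'>/dev/null; sh m.sh; python3 drive.py '{"tx": [0,0,0],"ty": [0,0,0],"tz": [0,0,0],"yaw": [3,6,6],"finger_gap": [0,0,0]}'>/dev/null; sh m.sh
```

```text
FM [-0.49 -0.93 -0.04 -0.34  0.52  0.07] yaw -20.9 tongue (656, np.float64(12.14359971562214))
FM [-0.49 -0.66 -0.49 -0.3   0.53  0.08] yaw -26.8 tongue (458, np.float64(16.49017733160207))
FM [-1.1  -0.61  0.21 -0.24  0.61  0.09] yaw -32.8 tongue (241, np.float64(23.92985353683406))
```

The tongue is turning with the key. I'll continue, then take small steps near the stop.

```bash
python3 drive.py '{"tx": [0,0,0],"ty": [0,0,0],"tz": [0,0,0],"yaw": [3,5,5],"finger_gap": [0,0,0]}'>/dev/null; sh m.sh; python3 drive.py '{"tx": [0,0],"ty": [0,0],"tz": [0,0],"yaw": [2,2],"finger_gap": [0,0]}'>/dev/null; sh m.sh; python3 drive.py '{"tx": [0,0],"ty": [0,0],"tz": [0,0],"yaw": [2,2],"finger_gap": [0,0]}'>/dev/null; sh m.sh
```

```text
FM [-1.08 -0.41 -0.58 -0.21  0.66  0.09] yaw -37.8 tongue (207, np.float64(29.524358710516346))
FM [-1.07 -0.17 -0.44 -0.19  0.69  0.1 ] yaw -39.9 tongue (206, np.float64(31.538016307306044))
FM [-0.98 -0.45 -0.15 -0.16  0.66  0.09] yaw -41.9 tongue (200, np.float64(32.87155873022055))
```

```bash
for i in 1 2; do :; done
python3 drive.py '{"tx": [0,0],"ty": [0,0],"tz": [0,0],"yaw": [1.5,1.5],"finger_gap": [0,0]}'>/dev/null; sh m.sh; python3 drive.py '{"tx": [0,0],"ty": [0,0],"tz": [0,0],"yaw": [1.5,1.5],"finger_gap": [0,0]}'>/dev/null; sh m.sh
```

```text
FM [-1.39 -0.33  0.13 -0.17  0.75  0.13] yaw -43.4 tongue (199, np.float64(33.01709019112908))
FM [-1.15 -0.12  0.08 -0.19  0.74  0.24] yaw -44.9 tongue (202, np.float64(33.190175481801624))
```

The tongue stopped at about 33 degrees and the torque is climbing, so it's at the stop. I'll relieve 1 degree, let go and withdraw upward.

```bash
python3 drive.py '{"tx": [0,0,0,0,0,0],"ty": [0,0,0,0,0,0],"tz": [0,0,0,0,0,0],"yaw": [-1,-1,-1,-1,-1,-1],"finger_gap": [0,0,0.05,0.05,0.05,0.05]}'; sh m.sh; python3 drive.py '{"tx": [0,0,0,0,0,0],"ty": [0,0,0,0,0,0],"tz": [-0.02,-0.05,-0.09,-0.12,-0.12,-0.12],"yaw": [-1,-1,-1,-1,-1,-1],"finger_gap": [0.05,0.05,0.05,0.05,0.05,0.05]}' ; sh m.sh
python3 - <<'E'
from h import *;from plant import ctrl, optics, close_job
o=ctrl.get_obs();s=optics.snapshot("wrist");C=fishcloud(s,o)
k=sel(C,s["z_map"],[.5265,-.066],.185,.215,.05);b=bar(k);print(b,np.percentile(k[:,2],[5,50,95]))
cv2.imwrite('pics/w7.png',s["frame"][:,:,::-1])
E
```

```text
clock: 19.45
tool_pos: [0.527, -0.0653, 0.1716]
orientation: [-180.0, -0.0, -43.9]
force: [-0.1, -0.6, 0.0]
opening: 0.0462
gripper_force: 0.0
FM [-0.04 -0.48 -0.02 -0.02  0.17  0.01] yaw -43.9 tongue (200, np.float64(33.20747298355429))
clock: 20.4
tool_pos: [0.5265, -0.0653, 0.291]
orientation: [180.0, 0.0, -42.9]
force: [0.2, -0.9, -0.1]
opening: 0.0501
gripper_force: 0.0
FM [ 0.26  0.06  0.01 -0.05  0.14 -0.02] yaw -42.9 tongue (92, np.float64(32.823280429267896))
(array([526.17614746, -65.07962036]), (12.049988746643066, 69.45453643798828), 51.28263473510742, array([ 0.52783483, -0.06645184,  0.20017216]), np.float64(141.2567561478341)) [0.19868749 0.2003613  0.20153696]
```

View pics/w7.png

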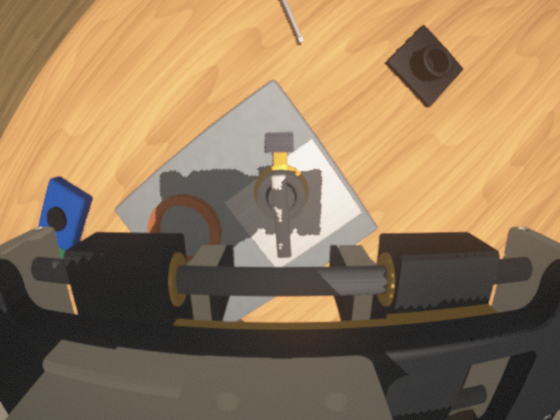

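The key stands upright in the lock, bar at (281,215), with its top at 0.200 m, so it's home. The tongue at (280,160) lies under the keeper at (279,142), and the gripper is clear and empty.

```bash
python3 -c "
from plant import ctrl, optics, close_job
print(close_job())"
```

```text
the job is handed in; nothing more can be done
None
```

The hatch is locked: the key dropped into the slot without needing a search and was turned until the brass tongue met its stop (about 33° measured of 34.4°). It now stands home in the barrel, released, and the job is handed in at about 21 s. One slip: my first grasp closed on top of the handle bar because the fingertips end about 27 mm short of the stated position. It tilted the key slightly in its holder before I regripped it.

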